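Unpile the bonder set-up kit into its nests

ROBOT

A 7-joint arm with a two-finger parallel gripper is mounted at the origin on the work surface; the furniture and walls round the work are solid. World frame = base frame: x ahead of the robot, y to its left, z up, the work surface at z = 0. Lengths are in mm, angles in rad, forces in N, time in s.
With the tool pointing down it reaches from about 425 to 875 mm from the base axis. Payload 9.9 kg.
Tool frame: the origin (TCP) lies on the front face of the gripper's body, between the roots of the fingers; the fingertips stand 73 mm ahead of it and the grasp point (between the pads) lies 54 mm ahead of it; x points along the fingers, z is the direction in which the jaws open and shut, and the axes are right-handed (so a half turn about x gives the same grasp; the last joint's range is limited). The gripper opens to 85 mm and grips with 20 to 120 N. Pads are 22 mm wide; open, the fingers measure 114 mm over their backs; the gripper's body (76 mm by 85 mm) begins 54 mm behind the grasp point. The pads swing forward as they close: fully open they stand 13 mm farther back than shut.
Start: joints at [1.186, 0.576, 0.025, 1.437, -0.015, 1.129, -0.057], TCP at [199.997, -644.696, 303.889] pointing down, gripper open.
Joint ranges: [-2.76, 2.76], [-0.34, 2.15], [-1.52, 1.57], [0.19, 2.46], [-1.09, 4.23], [0.17, 1.99], [-2.82, 2.82]. Speed limits (rad/s): [2.22, 2.22, 3.01, 3.01, 3.14, 3.14, 3.14].

INTERFACE

Orientations are given as [roll, pitch, yaw] about the fixed x, y, z axes, in that order (R = Rz(yaw) Ry(pitch) Rx(roll)).
In Python, from rig import observe, snapshot, calibration, sign_off, look_for, silhouettes gives the robot as it stands.
- The arm moves only by the tool move_arm, never from a script. Its argument "motion" is a list that holds one entry, the list of rows, each a list of 5 numbers: the closure, from 0 (fully open) to 1 (shut), then the shift along the tool's x, y, z in m, then the turn about the tool's x in rad. In form: [[[grip, dx, dy, dz, yaw], ...]]. A call has 1 to 20 rows; each row is the pose to reach, as a shift and turn from the pose commanded when the call began, along the tool's axes at that moment; what a row does not reach only later rows make up. A row lasts 1/8 s, in which the tool goes at most 62.5 mm and 10.7 degrees, less where a joint would pass 70% of its speed; a pose out of reach is approached as far as the arm can. A call with a gripper value outside its range is refused whole. The fingers move at their own pace and stop on an object; "squeeze" is the grip in N (left out, the last holds). Time passes only in rows, so rows that repeat a pose let the fingers close. It gives the time, the measured TCP pose, the force and the opening at its end, in the units of the state.
- observe(): the state, without advancing time (a new reading comes with each control period).
- snapshot(name): name is "scene" or "top" or "wrist"; returns the picture (400x640x3 uint8, red, green, blue); there is no depth.
- calibration(name): a dict with "fx", "fy", "cx", "cy" (pixels), "k1" (the pictures are not rectified: a ray, as slopes to the right and down, at radius r is drawn at 1 + k1 r^2 times it, then the intrinsics apply), "origin" and "rotation" of the camera in the world; the wrist camera has in their place "hand_eye" (4x4, takes a point from camera to tool coordinates, whose origin is the TCP and whose axes are the tool frame's). Camera axes: x right, y up, looking along -z (the intrinsics and any distortion apply to the point x, -y, -z); pixel columns grow to the right and rows downward; lengths in mm; the calibration is good to about 2 mm. A picture is of the moment at which its call begins: read the wrist's pose just before it. calibration takes no time and is no camera call.
- sign_off(): hands the job in, once; it reports no verdict.
Trained networks look in the newest picture that a camera, given by its name, has taken for a name from the list of things; names that differ only in an ending like _2 or _b are one class to them, and where a whole thing is asked for, a point or a joint stands for the part that bears it (a point fixed in the world has none). Each returns a list of dicts, best first, with "p" (0 to 1); they miss things now and then, are a little off and sometimes report something else, mostly with a low value. They report only what shows in the picture. A call takes as long as a camera call. They do not tell look-alikes from the thing itself.
- look_for(camera, query): "xyz" ([x, y, z] in mm, in the coordinates of the camera as it stood for that picture, good to about 4 mm: the middle of the surface that is visible of it).
- silhouettes(camera, query): "region" (400x640 bool, what is visible of it).
The state is a dict: "t": time; "joints": joint angles; "qd": joint speeds; "joint_efforts": joint torques, N m; "tool_pos": TCP position; "ee_rot": TCP orientation; "ft_force": force on the tool from outside, world axes, zero at the start; "wrist_torque": the same for the moment, N m; "grip_width": finger opening in mm.
Only numpy, scipy, OpenCV 4.12 (cv2) and the standard library are available. Lean on these libraries where they do the work, as an engineer would, in place of code of your own. Each camera call takes 0.05 s, during which the arm holds its last target.

TASK

The wire bonder's set-up kit has been left in one pile. Take the pile apart from the top down, one thing at a time, and set each thing gently down, upright and flat on the floor of the black nest made to its outline: the slotted strip magazine in the long nest, the clip box in the medium one, the set-up block in the small one and the round pot in the round one. Do not carry anything on top of something else, do not drop or tip anything, and leave the small blue and white cleaning block and the black tweezers where they lie.

Things in the scene. Friction and masses are not known exactly. Their poses are not given: they have to be found in the camera images.
- pot: round paste pot, white with a blue screw cap, 42 mm diameter, 34 mm high, about 0.07 kg. It starts on top of the magazine, over one half of its length. Origin: centre of its underside, z up. Goes into nest_round.
- block: plain steel set-up block, 28 (its x) x 40 (its y) mm, 18 mm high, with an upright pin of 8 mm diameter on its top at y = -10 mm that reaches 32 mm; about 0.14 kg. It starts on top of the magazine, beside the pot: the two stand about 52 mm apart between centres along the magazine's length, either one at either end, and its 40 mm side runs across the magazine. Origin: centre of its underside, z up. Goes into nest_small, either way round.
- magazine: slotted strip magazine, a grey-white box open at both ends with thin strips inside, 100 (its x) x 50 (its y) mm, 62 mm high, about 0.22 kg; its closed top is flat. It starts lying on the clip case, crossing it, with pot and block on its top. Origin: centre of its underside, z up. Goes into nest_long, either way round.
- clip_case: blue closed box of clips with a clear fixed lid (pale blue from above), 44 (its x) x 70 (its y) mm, 30 mm high, about 0.06 kg; the bottom of the pile, standing on the work surface, its two ends show about 10 mm on either side beneath the magazine. Origin: centre of its underside, z up. Goes into nest_medium, either way round.
- nest_long: fixed black rectangular nest with a grey floor, 120 (its x) x 70 (its y) mm inside. All nests: floor 4 mm above the work surface, rim 4 mm thick, its top 8 mm above the work surface (4 mm above the floor); about 10 mm free all round the thing that belongs in it. Origin: centre of its underside, on the work surface; z up. A thing fits when its axes lie along those of its nest, either way round.
- nest_medium: fixed black rectangular nest with a grey floor, 64 (its x) x 90 (its y) mm inside; floor, rim and origin as for nest_long
- nest_small: fixed black rectangular nest with a grey floor, 48 (its x) x 60 (its y) mm inside; floor, rim and origin as for nest_long
- nest_round: fixed black round nest with a grey floor, 62 mm diameter inside; floor, rim and origin as for nest_long
- cleaning_block: bystander: small blue and white cleaning block lying flat, 23 (its x) x 44 (its y) x 12 mm; origin: centre of its underside
- black_tweezers: bystander: black tweezers lying flat, 117 mm long, 9 mm high; origin: centre of their underside
Not all that is in view belongs to the job. Leave any green look-alike of the magazine alone. What is shaped like the pot but green is not meant.

How it is judged:
By the outcome, as a careful person would: the job done as asked, in the order asked, and still so for the second after the job is handed in, with the robot touching nothing.
It also fails if it takes over 109 s, if anything falls off the work surface, if the arm or the gripper's body presses on something with over 40 N, if the wrist force passes 120 N, or if a joint passes its speed limit or range.

## Working session

There is one attempt and no reset: what is moved stays moved. The work goes in short steps, Python scripts to look and compute and a tool call to move; the robot and the scene stay as the last step left them, time stands still between calls to the robot, and variables do not carry over. Pictures are saved under pics/ and viewed, and the job is handed in when it is done.

Besides the shell and the picture viewer there is one more tool, called after ">>>" as a command line: name --argument value ..., lists and objects as JSON in quotes. move_arm: Moves the arm, as the interface text tells. Its arguments: {"type":"object","properties":{"motion":{"type":"array","items":{"type":"array","items":{"type":"array","items":{"type":"number"}}}},"squeeze":{"type":"number"}},"required":["motion"]}

```bash
ls; mkdir -p pics; python3 - <<'E'
from rig import *
import cv2
s=observe();print(s)
for n in("scene","top","wrist"):
    im=snapshot(n);cv2.imwrite(f"pics/{n}0.png",im[:,:,::-1]);c=calibration(n);print(n,c)
E
```

```text
pics
{'t': 0.0, 'joints': array([ 1.18618753,  0.57653828,  0.02488089,  1.43790983, -0.01498919,
        1.12899503, -0.05651508]), 'qd': array([ 1.04819452e-03, -1.32696075e-03, -9.52228777e-05,  7.76971206e-04,
        7.70495973e-04, -1.17706885e-03, -1.28283966e-04]), 'joint_efforts': array([ 1.28187457e-04, -7.65751719e+01,  2.25030720e+00, -2.85975945e+01,
        1.52182864e-02,  1.28712147e-02, -3.22003075e-05]), 'tool_pos': array([ 199.88893524, -644.37695443,  303.03860537]), 'ee_rot': array([-3.07125365,  1.56913084,  1.94193689]), 'ft_force': array([0.51912088, 0.42172573, 0.04876963]), 'wrist_torque': array([-0.01324631,  0.02190694,  0.05257991]), 'grip_width': 85.40352750398952}
scene {'fx': 492.7158969275399, 'fy': 492.7158969275399, 'cx': 324.32970757328894, 'cy': 192.14426516241687, 'k1': -0.018583328304631885, 'origin': array([-15.25744298, 541.44090046, 881.1351503 ]), 'rotation': array([ 0.73507241,  0.01534358, -2.46383577])}
top {'fx': 488.6397387341941, 'fy': 488.6397387341941, 'cx': 317.6254814915903, 'cy': 202.60815187063042, 'k1': -0.11010115757420155, 'origin': array([ 319.82675855,   -4.0382213 , 1293.6202268 ]), 'rotation': array([ 0.10495292, -0.0147153 , -1.57001165])}
wrist {'fx': 300.73545778078767, 'fy': 300.73545778078767, 'cx': 316.6905397175403, 'cy': 198.94795981739338, 'k1': -0.03105865960885718, 'hand_eye': array([[ 6.50323912e-04,  3.24223117e-01, -9.45980416e-01,
        -6.92170943e+01],
       [ 4.17934340e-04,  9.45980445e-01,  3.24223414e-01,
         8.41500173e+01],
       [ 9.99999701e-01, -6.06207939e-04,  4.79689730e-04,
         1.06927848e-01],
       [ 0.00000000e+00,  0.00000000e+00,  0.00000000e+00,
         1.00000000e+00]])}
```

View pics/scene0.png

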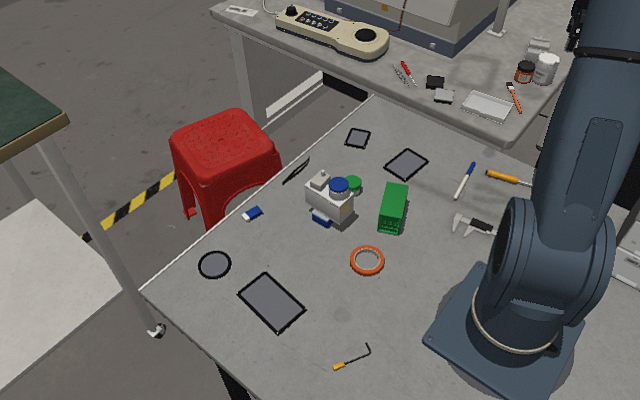

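View pics/top0.png

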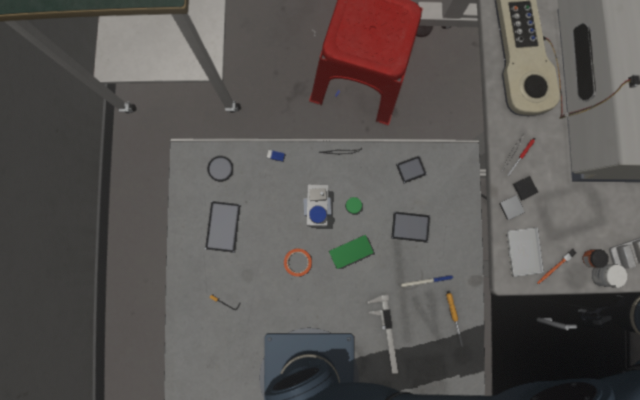

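View pics/wrist0.png

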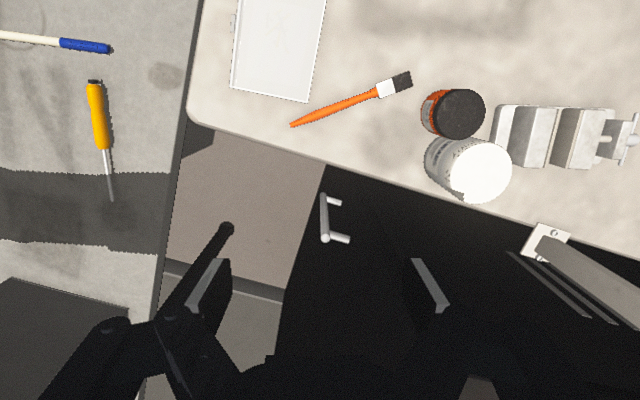

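```bash
cat > h.py <<'E'
from rig import *
import numpy as np, cv2
from scipy.spatial.transform import Rotation as Ro
def rm(r): return Ro.from_euler('xyz',r).as_matrix()
def cam(n,st=None):
    c=calibration(n)
    if 'hand_eye' in c:
        st=st or observe(); T=np.eye(4);T[:3,:3]=rm(st['ee_rot']);T[:3,3]=st['tool_pos']
        M=T@np.array(c['hand_eye']);return c,M[:3,:3],M[:3,3]
    return c,rm(c['rotation']),np.array(c['origin'])
def K(c): return np.array([[c['fx'],0,c['cx']],[0,c['fy'],c['cy']],[0,0,1]]),np.array([c['k1'],0,0,0.])
def back(C,px,z):
    c,R,o=C;k,d=K(c)
    u=cv2.undistortPoints(np.array(px,float).reshape(-1,1,2),k,d).reshape(-1,2)
    v=np.c_[u[:,0],-u[:,1],-np.ones(len(u))]@R.T
    return o+v*((z-o[2])/v[:,2])[:,None]
def proj(C,P):
    c,R,o=C;k,d=K(c);q=(np.atleast_2d(P)-o)@R;q=q*[1,-1,-1]
    return cv2.projectPoints(q,np.zeros(3),np.zeros(3),k,d)[0].reshape(-1,2)
def save(im,n,box=None,s=1):
    if box: im=im[box[1]:box[3],box[0]:box[2]]
    cv2.imwrite('pics/'+n,cv2.resize(im[:,:,::-1],None,fx=s,fy=s,interpolation=cv2.INTER_CUBIC))
def rect(C,m,z):
    cs=cv2.findContours(m.astype(np.uint8),cv2.RETR_EXTERNAL,cv2.CHAIN_APPROX_NONE)[0]
    cn=max(cs,key=len).reshape(-1,2)
    P=back(C,cn,z)[:,:2].astype(np.float32)
    (c,wh,a)=cv2.minAreaRect(P);return np.round(c,1),np.round(wh,1),round(a,1)
E
python3 - <<'E'
from h import *
zs=dict(nest_long=8,nest_medium=8,nest_small=8,nest_round=8,pot=126,block=110,magazine=92,clip_case=30,cleaning_block=12,black_tweezers=5)
for n in("top","scene"):
    im=snapshot(n);C=cam(n)
    for q in zs:
        for r in silhouettes(n,q)[:4]:
            m=r['region']
            if m.sum()<5: continue
            ys,xs=np.nonzero(m)
            print(n,q,round(r['p'],2),m.sum(),int(xs.mean()),int(ys.mean()),*rect(C,m,zs[q]))
save(snapshot("top"),"t1.png",(180,130,460,290),2.8)
save(snapshot("scene"),"s1.png",(180,120,440,310),3)
E
```

```text
top nest_long 0.66 1426 222 226 [392.1 228.4] [ 77.5 129.1] 83.6
top nest_medium 0.82 952 409 226 [ 392.9 -268.4] [98. 72.] 84.0
top nest_small 0.79 554 411 169 [ 546.1 -274.7] [58.9 71.7] 20.3
top nest_round 0.68 557 219 167 [550.4 239.5] [70.9 67.3] 1.2
top pot 0.78 207 353 204 [ 438.  -107.2] [35.5 39.1] 63.3
top pot 0.73 236 317 214 [414.2 -19.7] [39.  39.1] 45.1
top block 0.57 188 317 193 [465.7 -19.8] [29.5 39.1] 0.2
top block 0.41 530 219 167 [530.9 220.1] [62.4 62.1] 0.1
top magazine 0.76 344 315 205 [426.9 -18.8] [47.1 76.7] 89.9
top magazine 0.73 807 350 251 [ 326.  -102.3] [50.4 99.2] 25.2
top clip_case 0.54 125 318 206 [444.1  11.6] [41.8  7.8] 0.2
top cleaning_block 0.71 977 410 226 [ 392.  -268.2] [97.5 71.8] 84.2
top cleaning_block 0.5 144 275 155 [581.9  90.7] [44.8 24.3] 75.9
scene nest_long 0.84 2120 271 302 [389.7 229.5] [ 76.7 128.9] 84.5
scene nest_long 0.22 1039 328 203 [467. -40.] [132.8  97.2] 20.1
scene nest_small 0.59 401 357 138 [ 542.8 -270. ] [57.1 73.7] 20.6
scene nest_small 0.32 1121 329 203 [471.8 -56.7] [ 96.5 140.9] 89.7
scene nest_round 0.75 761 214 264 [544.5 240.5] [69.8 70.7] 38.4
scene pot 0.74 248 354 183 [386.5 -37.1] [31.6 57.2] 38.0
scene pot 0.6 418 338 188 [405.5  -9.9] [39.9 64.9] 38.1
scene block 0.53 244 319 180 [458.9 -15.3] [31.8 51. ] 3.2
scene magazine 0.9 1213 392 208 [301.8 -61.3] [ 50.5 142.4] 23.9
scene magazine 0.78 1105 329 203 [421.5  15.4] [119.8  93.1] 19.3
scene magazine 0.6 869 405 164 [ 350.  -187.9] [96.6 68.3] 84.6
scene clip_case 0.74 832 405 164 [ 378.  -245.5] [101.8  71.8] 84.0
scene clip_case 0.53 219 321 219 [434.2  17.4] [26.7 55.8] 88.3
scene cleaning_block 0.5 187 251 214 [577.5  93.9] [44.9 29.3] 79.1
scene black_tweezers 0.72 157 295 171 [591.5 -81.1] [ 14.7 105.1] 4.3
scene black_tweezers 0.28 295 319 180 [524.7 -91.8] [42.1 64.8] 3.3
```

View pics/t1.png

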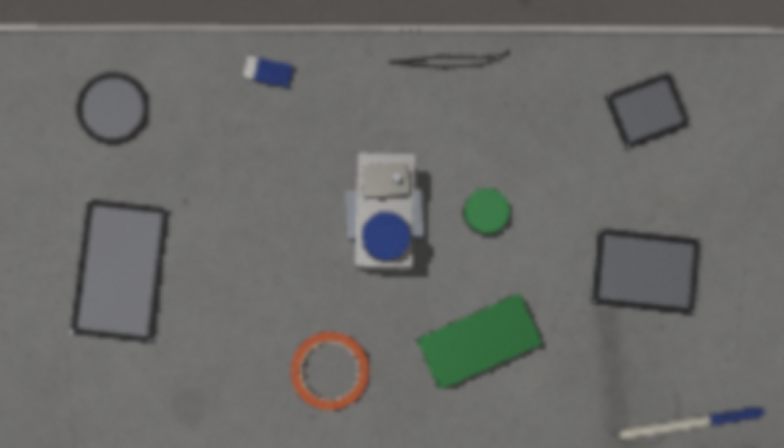

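View pics/s1.png

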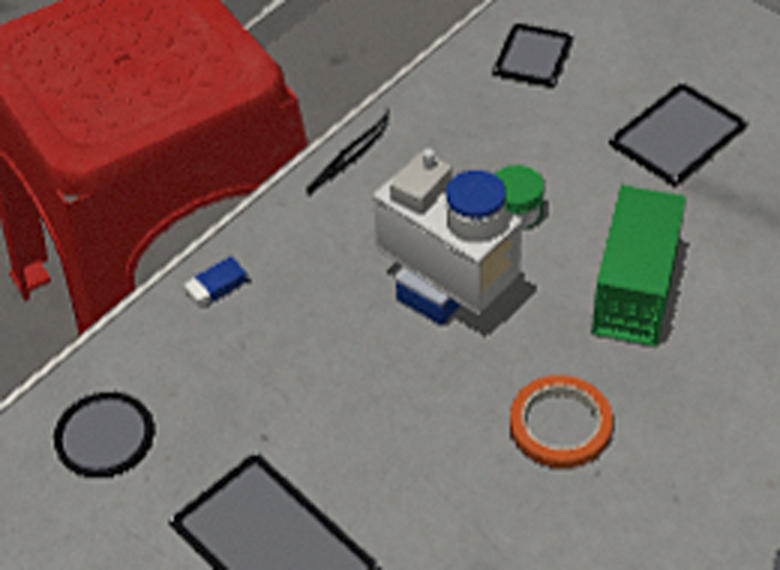

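```bash
cat >> h.py <<'E'
def go(R,p,targets):
    """R,p commanded; targets list of (x,y,z,yaw_rel) -> tool shift in m"""
    for t in targets:
        print(np.round(R.T@(np.array(t[:3])-p)/1000,4))
def ang(R): return np.degrees(np.arctan2(R[1,2],R[0,2]))
E
python3 - <<'E'
from h import *
s=observe();R=rm(s['ee_rot']);print(np.round(R,3),ang(R))
# pads in wrist cam
c=calibration('wrist');H=np.array(c['hand_eye']);k,d=K(c)
im=snapshot('wrist');save(im,'w1.png',(140,220,500,400),2.2)
def pad(px,z):
    u=cv2.undistortPoints(np.array(px,float).reshape(-1,1,2),k,d).reshape(-1,2)
    v=np.c_[u[:,0],-u[:,1],-np.ones(len(u))]@H[:3,:3].T;o=H[:3,3]
    return o+v*((z-o[2])/v[:,2])[:,None]
print(pad([[217,259],[230,262],[187,308],[200,310]],-42.7).round(1));print(pad([[411,259],[450,305],[440,310]],42.7).round(1))
p=np.array([200,-644.7,303.9])
go(R,p,[(500,-200,330),(440,-20,300)])
E
```

```text
[[ 0.     0.955  0.296]
 [ 0.     0.296 -0.955]
 [-1.     0.     0.   ]] -72.76433227321668
[[ 43.9  18.1 -42.7]
 [ 60.4   6.8 -42.7]
 [ 12.   18.3 -42.7]
 [ 20.9  10.2 -42.7]]
[[50.1 14.6 42.7]
 [ 9.8 21.2 42.7]
 [15.7 14.5 42.7]]
[-0.0261  0.4183 -0.3358]
[ 0.0039  0.4143 -0.5255]
```

View pics/w1.png

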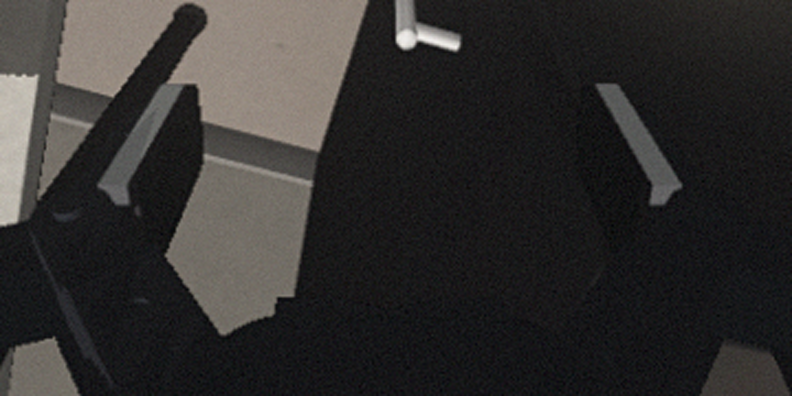

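>>> move_arm --motion '[[[0, -0.006, 0.1, -0.08, 0.07], [0, -0.013, 0.2, -0.16, 0.14], [0, -0.02, 0.3, -0.24, 0.21], [0, -0.026, 0.418, -0.336, 0.3], [0, -0.026, 0.418, -0.336, 0.3], [0, -0.026, 0.418, -0.336, 0.3], [0, -0.026, 0.418, -0.336, 0.3], [0, -0.026, 0.418, -0.336, 0.3], [0, -0.02, 0.418, -0.37, 0.3], [0, -0.01, 0.417, -0.42, 0.3], [0, 0, 0.415, -0.47, 0.3], [0, 0.004, 0.414, -0.526, 0.3], [0, 0.004, 0.414, -0.526, 0.3], [0, 0.004, 0.414, -0.526, 0.3], [0, 0.004, 0.414, -0.526, 0.3]]]' --squeeze 30

```text
t: 3.28
tool_pos: [440.0, -20.8, 300.0]
ee_rot: [1.014, 1.57, -0.558]
ft_force: [-0.4, -0.4, 0.3]
grip_width: 85.7
```

```bash
python3 - <<'E'
from h import *
s=observe();R=rm(s['ee_rot']);print(s['t'],s['tool_pos'],ang(R),s['joints'].round(2))
im=snapshot('wrist');save(im,'w2.png');C=cam('wrist',s)
for q,z in dict(pot=126,block=110,magazine=92,clip_case=30).items():
    for r in silhouettes('wrist',q)[:3]:
        m=r['region'];ys,xs=np.nonzero(m)
        print(q,round(r['p'],2),m.sum(),int(xs.mean()),int(ys.mean()),*rect(C,m,z))
    for r in look_for('wrist',q)[:3]:
        print('  lf',round(r['p'],2),(C[1]@np.array(r['xyz'])+C[2]).round(1))
E
```

```text
3.275 [439.96702419 -20.77788132 300.03037752] -90.06671309916229 [-0.    0.23 -0.07  2.03  0.02  0.88 -1.66]
pot 0.78 1224 397 163 [470.8 -86.9] [35.  29.5] 62.4
pot 0.76 2038 316 217 [423.3 -19.9] [51.  40.5] 1.4
  lf 0.78 [422.3 -20.9 123.1]
  lf 0.63 [ 451.  -107.7   29.6]
block 0.81 1465 316 162 [469.  -20.3] [29.5 39.7] 4.8
  lf 0.69 [473.5 -19.6 111.5]
magazine 0.69 2173 314 162 [432.1 -19.4] [49.4 71.5] 88.3
magazine 0.58 4435 381 257 [360.8 -92.2] [73.4 89.7] 24.1
  lf 0.81 [463.5 -18.8  90.9]
  lf 0.74 [342.8 -96.9  59.8]
clip_case 0.86 272 316 166 [447.5 -52. ] [42.3  4.7] 1.7
clip_case 0.69 3225 90 74 [548.1 220. ] [69.4 64.2] 89.1
  lf 0.7 [450.8 -53.4  29.7]
```

View pics/w2.png

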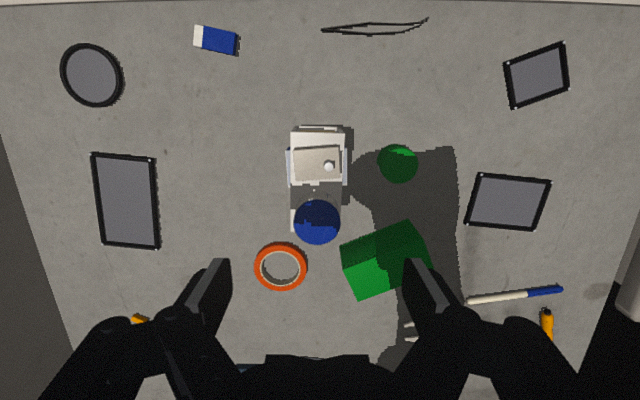

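```bash
python3 - <<'E'
from h import *
s=observe();C=cam('wrist',s)
im=snapshot('wrist')
for q in ('nest_long','nest_medium','nest_small','nest_round','cleaning_block'):
    for r in silhouettes('wrist',q)[:3]:
        m=r['region'];ys,xs=np.nonzero(m)
        print(q,round(r['p'],2),m.sum(),int(xs.mean()),int(ys.mean()),*rect(C,m,8))
# blue cap
hsv=cv2.cvtColor(im,cv2.COLOR_RGB2HSV)
m=(hsv[...,0]>100)&(hsv[...,0]<130)&(hsv[...,1]>120)
m[:190]=0;m[250:]=0;m[:,:285]=0;m[:,350:]=0
cn=max(cv2.findContours(m.astype(np.uint8),0,cv2.CHAIN_APPROX_NONE)[0],key=len).reshape(-1,2)
P=back(C,cn,126);print(P.min(0),P.max(0))
save(im,'w3.png',(270,110,370,260),4)
R=rm(s['ee_rot'])
E
```

```text
nest_long 0.83 5799 126 199 [394.9 226.6] [ 82.9 130.2] 83.8
nest_medium 0.81 3986 507 201 [ 395.3 -266.5] [101.6  72.2] 83.9
nest_small 0.67 4015 507 201 [ 395.2 -266.4] [101.8  72.5] 83.9
nest_small 0.65 3127 537 74 [ 547.9 -270.6] [57.2 71.8] 21.3
cleaning_block 0.75 987 215 38 [584.   90.1] [47.3 23. ] 76.5
cleaning_block 0.42 449 369 27 [591.3 -63.8] [77.6  5.6] 85.4
[398.40518256 -40.21440436 126.        ] [439.3999476  -0.5142338 126.       ]
```

View pics/w3.png

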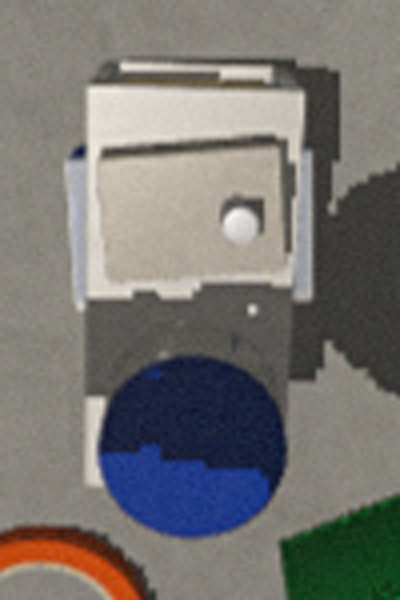

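>>> move_arm --motion '[[[0, 0.03, -0.023, 0, 0], [0, 0.06, -0.023, 0, 0], [0, 0.09, -0.023, 0, 0], [0, 0.11, -0.023, 0, 0], [0, 0.122, -0.023, 0, 0], [0, 0.132, -0.023, 0, 0], [0, 0.132, -0.023, 0, 0], [0, 0.132, -0.023, 0, 0]]]'

```text
t: 5.03
tool_pos: [416.8, -19.7, 168.3]
ee_rot: [1.596, 1.57, 0.026]
ft_force: [-0.6, -0.9, 0.6]
grip_width: 85.5
```

```bash
python3 - <<'E'
from h import *
s=observe();print(s['tool_pos'],ang(rm(s['ee_rot'])),s['joints'].round(2))
save(snapshot('wrist'),'w4.png');save(snapshot('scene'),'s4.png',(250,120,430,260),4)
E
```

```text
[416.81134031 -19.66579982 168.31031808] -89.95440980636677 [-0.02  0.41 -0.07  2.25  0.06  0.48 -1.7 ]
```

View pics/w4.png

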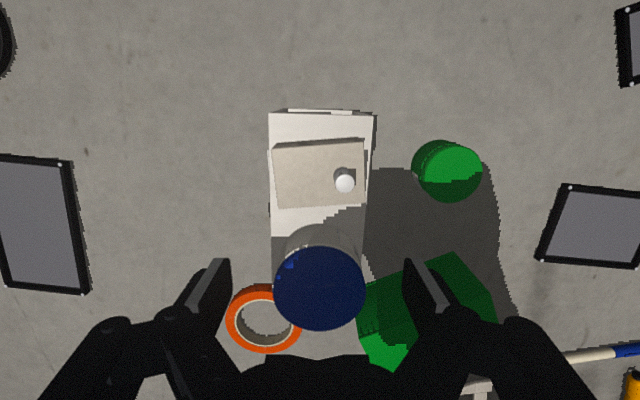

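View pics/s4.png

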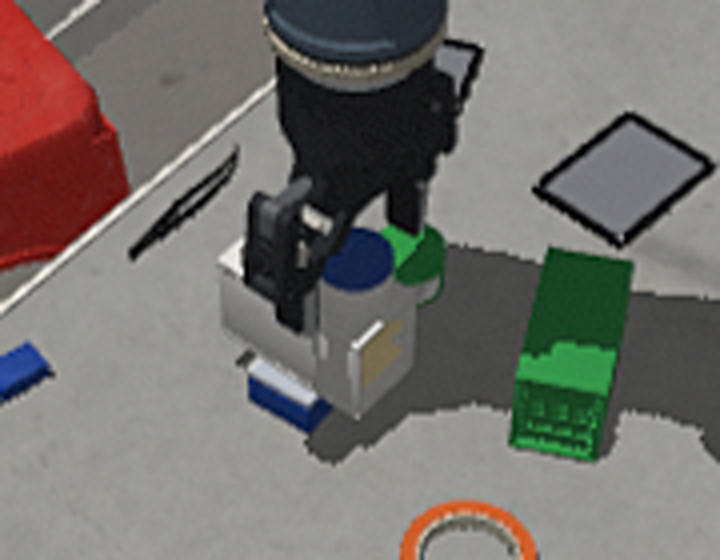

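```bash
python3 - <<'E'
from h import *
s=observe();C=cam('wrist',s);im=snapshot('wrist')
print(back(C,[[274,288],[365,288],[320,246],[320,330]],126).round(1))
# magazine top edges: line fits
print(back(C,[[269,114],[272,270],[374,118],[366,240]],92).round(1))
# block top corners
print(back(C,[[272,149],[363,139],[366,203],[276,208]],110).round(1))
E
```

```text
[[421.5  -0.8 126. ]
 [421.5 -40.7 126. ]
 [442.1 -20.9 126. ]
 [398.4 -21.1 126. ]]
[[493.1   2.9  92. ]
 [409.2   5.4  92. ]
 [491.4 -46.4  92. ]
 [427.8 -46.1  92. ]]
[[479.7  -0.5 110. ]
 [484.  -39.  110. ]
 [455.4 -41.8 110. ]
 [452.9  -1.1 110. ]]
```

>>> move_arm --motion '[[[0, 0, 0.002, 0.001, 0], [0.3, 0, 0.002, 0.001, 0], [0.5, 0, 0.002, 0.001, 0], [1, 0, 0.002, 0.001, 0], [1, 0, 0.002, 0.001, 0], [1, 0, 0.002, 0.001, 0], [1, 0, 0.002, 0.001, 0], [1, 0, 0.002, 0.001, 0], [1, 0, 0.002, 0.001, 0]]]' --squeeze 30

```text
t: 6.3
tool_pos: [418.5, -20.6, 168.1]
ee_rot: [1.911, 1.571, 0.341]
ft_force: [-1.6, 0.0, 5.1]
grip_width: 41.2
```

>>> move_arm --motion '[[[1, -0.006, 0, 0, 0], [1, -0.015, 0, 0, 0], [1, -0.03, 0, 0, 0], [1, -0.045, 0, 0, 0], [1, -0.06, 0, 0, 0], [1, -0.06, 0, 0, 0]]]'

```text
t: 7.05
tool_pos: [419.1, -20.7, 229.0]
ee_rot: [1.611, 1.568, 0.041]
ft_force: [-0.2, -0.3, -1.0]
grip_width: 41.1
```

```bash
python3 - <<'E'
from h import *
s=observe();print(s['tool_pos'],s['grip_width'],s['ft_force'],ang(rm(s['ee_rot'])))
save(snapshot('wrist'),'w5.png');save(snapshot('scene'),'s5.png',(250,120,430,260),4)
E
```

```text
[419.06806527 -20.67244821 229.03924557] 41.12945906428645 [-0.17437392 -0.34641137 -0.97310617] -89.95949913907816
```

View pics/w5.png

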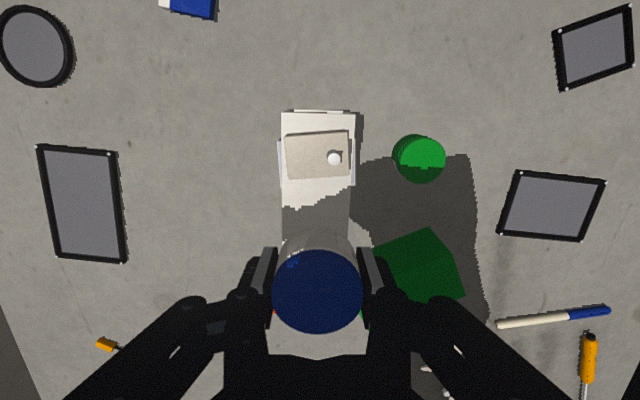

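View pics/s5.png

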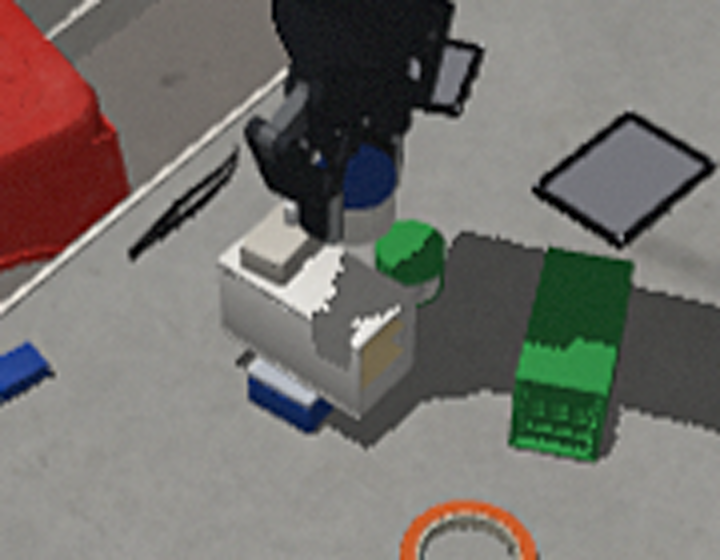

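```bash
python3 - <<'E'
from h import *
im=cv2.imread('pics/w2.png')
st={'tool_pos':np.array([440,-20.8,300.]),'ee_rot':Ro.from_matrix(np.array([[0,1,0],[0,0,-1],[-1,0,0.]])).as_euler('xyz')}
C=cam('wrist',st)
g=im.max(2);m=(g<70).astype(np.uint8);m[:30]=0;m[120:]=0;m[:,:40]=0;m[:,140:]=0
cn=max(cv2.findContours(m,0,cv2.CHAIN_APPROX_NONE)[0],key=len).reshape(-1,2)
P=back(C,cn,8)[:,:2].astype(np.float32);print(cv2.fitEllipse(P),cv2.minAreaRect(P))
E
```

```text
((548.223876953125, 235.70274353027344), (68.10218811035156, 74.06050109863281), 172.1031036376953) ((548.656494140625, 235.84527587890625), (74.486083984375, 67.31352996826172), 88.58898162841797)<sys>:0: UserWarning: Gimbal lock detected. Setting third angle to zero since it is not possible to uniquely determine all angles.
```

>>> move_arm --motion '[[[1, 0, 0.015, -0.03, 0], [1, 0, 0.035, -0.07, 0], [1, 0, 0.055, -0.11, 0], [1, 0, 0.075, -0.15, 0], [1, 0, 0.095, -0.19, 0], [1, 0, 0.11, -0.225, 0], [1, 0.01, 0.122, -0.248, 0], [1, 0.02, 0.128, -0.259, 0], [1, 0.03, 0.128, -0.259, 0], [1, 0.04, 0.128, -0.259, 0], [1, 0.04, 0.128, -0.259, 0]]]'

```text
t: 8.52
tool_pos: [545.8, 237.1, 187.1]
ee_rot: [-0.922, 1.569, -2.493]
ft_force: [0.5, -0.2, -0.2]
grip_width: 40.9
```

```bash
python3 - <<'E'
from h import *
s=observe();print(s['tool_pos'],s['grip_width'],s['ft_force'],ang(rm(s['ee_rot'])))
im=snapshot('wrist');save(im,'w6.png');C=cam('wrist',s)
for r in silhouettes('wrist','nest_round')[:2]: print(r['p'],r['region'].sum(),rect(C,r['region'],8))
E
```

```text
[545.80737529 237.06533057 187.06354177] 40.94985019975781 [ 0.54797729 -0.15046982 -0.19366097] -90.02508995593624
0.87 4778 (array([551.6, 239.9]), array([66.9, 68.5]), 2.2)
```

View pics/w6.png

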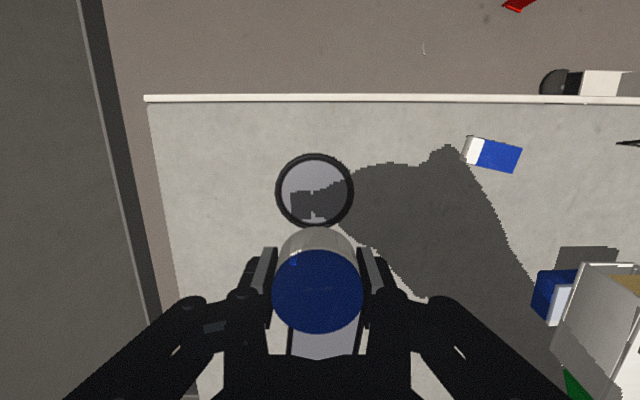

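```bash
python3 - <<'E'
from h import *
s=observe();C=cam('wrist',s)
print(back(C,[[275,191],[354,191],[314.5,153],[314.5,230]],8).round(1))
E
```

```text
[[552.3 274.1   8. ]
 [552.3 205.5   8. ]
 [585.5 239.7   8. ]
 [515.2 239.9   8. ]]
```

>>> move_arm --motion '[[[1, 0.01, 0.004, -0.003, 0], [1, 0.03, 0.004, -0.003, 0], [1, 0.055, 0.004, -0.003, 0], [1, 0.075, 0.004, -0.003, 0], [1, 0.09, 0.004, -0.003, 0], [1, 0.098, 0.004, -0.003, 0], [1, 0.102, 0.004, -0.003, 0], [1, 0.104, 0.004, -0.003, 0], [1, 0.105, 0.004, -0.003, 0], [1, 0.105, 0.004, -0.003, 0]]]'

```text
t: 9.88
tool_pos: [550.5, 241.5, 83.2]
ee_rot: [2.003, 1.57, 0.433]
ft_force: [0.2, -0.0, -1.8]
grip_width: 41.0
```

>>> move_arm --motion '[[[1, 0.001, 0, 0.001, 0], [1, 0.002, 0, 0.001, 0], [1, 0.0025, 0, 0.001, 0], [1, 0.0025, 0, 0.001, 0]]]'

```text
t: 10.38
tool_pos: [550.3, 240.4, 80.3]
ee_rot: [-1.369, 1.571, -2.939]
ft_force: [0.2, 0.2, -1.3]
grip_width: 41.1
```

>>> move_arm --motion '[[[1, 0.0005, 0, 0, 0], [1, 0.001, 0, 0, 0], [1, 0.001, 0, 0, 0]]]'

```text
t: 10.75
tool_pos: [550.4, 240.5, 80.1]
ee_rot: [1.991, 1.57, 0.421]
ft_force: [-2.6, -0.3, 8.2]
grip_width: 41.0
```

>>> move_arm --motion '[[[0.4, 0, 0, 0, 0], [0.2, 0, 0, 0, 0], [0, 0, 0, 0, 0], [0, 0, 0, 0, 0], [0, 0, 0, 0, 0], [0, -0.02, 0, 0, 0], [0, -0.05, 0, 0, 0], [0, -0.1, 0, 0, 0], [0, -0.14, 0, 0, 0], [0, -0.14, 0, 0, 0]]]'

```text
t: 12.0
tool_pos: [551.7, 241.0, 222.7]
ee_rot: [2.035, 1.565, 0.465]
ft_force: [0.0, -0.5, -1.1]
grip_width: 85.3
```

```bash
python3 - <<'E'
from h import *
s=observe();print(s['tool_pos'],s['grip_width'],s['ft_force'],ang(rm(s['ee_rot'])))
im=snapshot('wrist');save(im,'w7.png')
E
```

```text
[551.69243286 241.03463735 222.72151926] 85.33983501454303 [ 0.00683453 -0.52952581 -1.07159353] -89.96848366363426
```

View pics/w7.png

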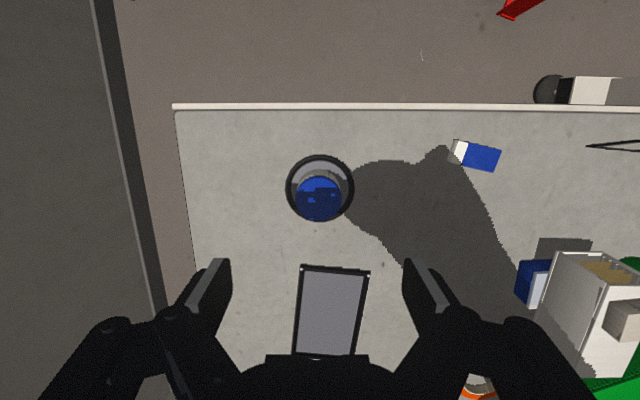

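>>> move_arm --motion '[[[0, -0.002, -0.013, 0.04, 0], [0, -0.005, -0.029, 0.09, -0.03], [0, -0.007, -0.045, 0.14, -0.06], [0, -0.007, -0.06, 0.19, -0.087], [0, -0.007, -0.074, 0.235, -0.087], [0, -0.007, -0.083, 0.261, -0.087], [0, -0.007, -0.083, 0.261, -0.087], [0, 0.007, -0.083, 0.261, -0.087], [0, 0.007, -0.083, 0.261, -0.087]]]'

```text
t: 13.18
tool_pos: [467.1, -19.8, 211.2]
ee_rot: [-1.803, 1.568, 2.999]
ft_force: [0.2, 0.2, 0.0]
grip_width: 85.3
```

```bash
python3 - <<'E'
from h import *
s=observe();print(s['tool_pos'],s['grip_width'],s['ft_force'],ang(rm(s['ee_rot'])))
im=snapshot('wrist');save(im,'w8.png');C=cam('wrist',s)
for q,z in dict(block=110,magazine=92).items():
  for r in silhouettes('wrist',q)[:2]: print(q,r['p'],r['region'].sum(),rect(C,r['region'],z))
save(im,'w8c.png',(240,150,420,310),4)
E
```

```text
[467.05313578 -19.75264514 211.16652844] 85.30777826377646 [0.19346641 0.17540381 0.04094046] -84.90139664836732
magazine 0.83 4825 (array([375.3, -74.4]), array([80.9, 64.5]), 24.2)
magazine 0.8 7270 (array([450.7, -19.9]), array([ 51.4, 115.1]), 88.9)
```

View pics/w8c.png

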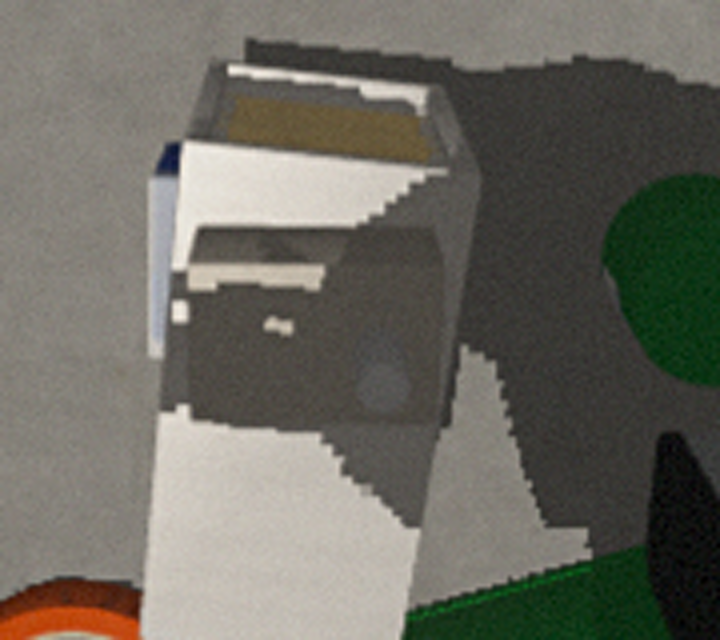

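```bash
python3 - <<'E'
from h import *
s=observe();C=cam('wrist',s)
f=lambda L:np.array(L)/4+[240,150]
P=back(C,f([[187,263],[443,264],[440,426],[190,418]]),110);print(P.round(1),P.mean(0).round(1))
print(back(C,f([[196,228],[434,228]]),92).round(1))
M=back(C,f([[180,142],[448,172],[160,412],[416,528]]),92);print(M.round(1))
E
```

```text
[[ 4.804e+02 -2.000e-01  1.100e+02]
 [ 4.837e+02 -3.950e+01  1.100e+02]
 [ 4.556e+02 -4.260e+01  1.100e+02]
 [ 4.535e+02 -2.200e+00  1.100e+02]] [468.3 -21.1 110. ]
[[ 4.794e+02 -1.000e-01  9.200e+01]
 [ 4.829e+02 -4.000e+01  9.200e+01]]
[[494.2   3.4  92. ]
 [493.  -41.1  92. ]
 [443.9   4.2  92. ]
 [424.  -44.   92. ]]
```

>>> move_arm --motion '[[[0, 0.01, 0.001, 0.001, 0], [0, 0.025, 0.001, 0.001, 0], [0, 0.035, 0.001, 0.001, 0], [0, 0.041, 0.001, 0.001, 0], [0, 0.043, 0.001, 0.001, 0], [0, 0.043, 0.001, 0.001, 0], [0.3, 0.043, 0.001, 0.001, 0], [0.5, 0.043, 0.001, 0.001, 0], [1, 0.043, 0.001, 0.001, 0], [1, 0.043, 0.001, 0.001, 0], [1, 0.043, 0.001, 0.001, 0], [1, 0.043, 0.001, 0.001, 0], [1, 0.043, 0.001, 0.001, 0]]]' --squeeze 40

```text
t: 14.95
tool_pos: [468.9, -21.5, 169.8]
ee_rot: [1.514, 1.57, 0.031]
ft_force: [-0.4, 0.0, 5.9]
grip_width: 38.8
```

>>> move_arm --motion '[[[1, -0.003, 0, 0, 0], [1, -0.01, 0, 0, 0], [1, -0.025, 0, 0, 0], [1, -0.045, 0, 0, 0], [1, -0.06, 0, 0, 0], [1, -0.06, 0, 0, 0]]]'

```text
t: 15.7
tool_pos: [469.1, -21.6, 230.4]
ee_rot: [1.51, 1.569, 0.027]
ft_force: [-0.3, 0.5, -1.3]
grip_width: 38.5
```

```bash
python3 - <<'E'
from h import *
s=observe();print(s['tool_pos'],s['grip_width'],s['ft_force'],ang(rm(s['ee_rot'])))
im=snapshot('wrist');save(im,'w9.png');C=cam('wrist',s)
for q,z in dict(nest_small=8,nest_medium=8).items():
  for r in silhouettes('wrist',q)[:2]: print(q,r['p'],r['region'].sum(),rect(C,r['region'],z))
save(snapshot('scene'),'s9.png',(250,100,430,240),4)
E
```

```text
[469.09131367 -21.55920578 230.43936321] 38.47973604383376 [-0.27728201  0.47534358 -1.32270666] -84.97604530636615
nest_small 0.91 4062 (array([ 548.5, -270. ]), array([57.3, 71.5]), 20.5)
nest_small 0.28 5004 (array([ 396.1, -266. ]), array([103.7,  74.6]), 84.3)
nest_medium 0.56 5000 (array([ 395.7, -265.8]), array([103.6,  75.2]), 84.5)
```

View pics/w9.png

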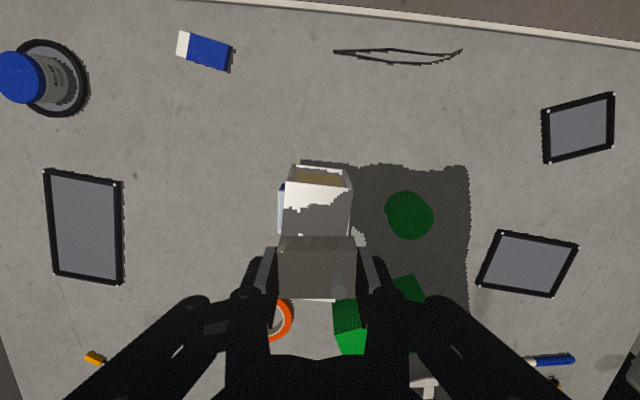

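View pics/s9.png

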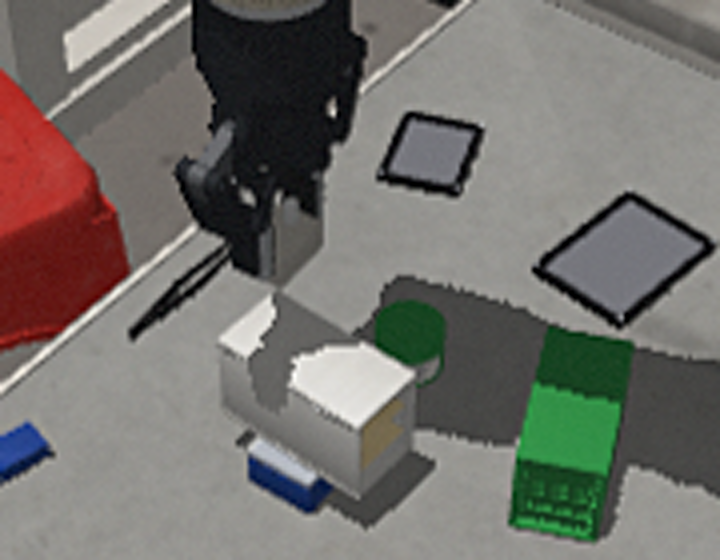

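>>> move_arm --motion '[[[1, 0, 0.007, 0.03, -0.03], [1, 0, 0.016, 0.07, -0.08], [1, 0, 0.026, 0.115, -0.14], [1, 0, 0.036, 0.16, -0.2], [1, 0, 0.045, 0.2, -0.25], [1, 0, 0.053, 0.235, -0.27], [1, 0.01, 0.057, 0.255, -0.27], [1, 0.025, 0.057, 0.255, -0.27], [1, 0.035, 0.057, 0.255, -0.27], [1, 0.035, 0.057, 0.255, -0.27]]]'

```text
t: 17.15
tool_pos: [547.3, -268.7, 193.2]
ee_rot: [-2.548, 1.568, 2.524]
ft_force: [1.2, 0.4, -1.2]
grip_width: 38.9
```

```bash
python3 - <<'E'
from h import *
s=observe();print(s['tool_pos'],s['grip_width'],s['ft_force'],ang(rm(s['ee_rot'])))
im=snapshot('wrist');save(im,'w10.png');C=cam('wrist',s)
for q,z in dict(nest_small=8).items():
  for r in silhouettes('wrist',q)[:2]: print(q,r['p'],r['region'].sum(),rect(C,r['region'],z))
E
```

```text
[ 547.32234608 -268.71584629  193.17965486] 38.87565525580909 [ 1.2264293   0.4143197  -1.18912507] -69.39054809142834
nest_small 0.77 4678 (array([ 550.2, -272.9]), array([58. , 69.1]), 20.7)
```

View pics/w10.png

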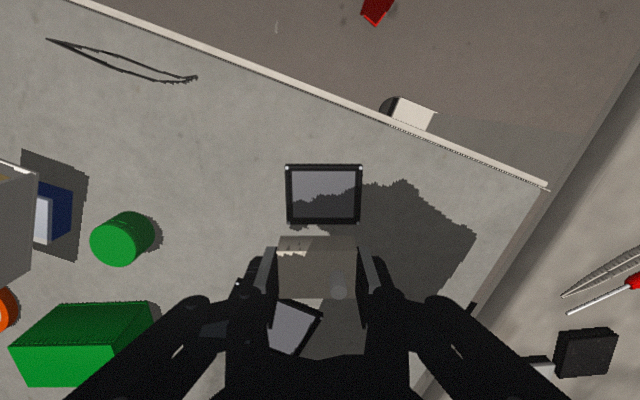

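```bash
python3 - <<'E'
from h import *
s=observe();C=cam('wrist',s)
P=back(C,[[285,163],[362.5,163],[361.5,224],[286,224]],8);print(P.round(1),P.mean(0))
d=P.mean(0)-s['tool_pos'];print(rm(s['ee_rot']).T@d)
E
```

```text
[[ 565.8 -233.4    8. ]
 [ 589.4 -296.1    8. ]
 [ 536.4 -318.1    8. ]
 [ 511.7 -252.7    8. ]] [ 550.8285831  -275.08417802    8.        ]
[186.53017166   0.66544495   6.32886852]
```

>>> move_arm --motion '[[[1, 0.01, 0.001, 0.005, 0], [1, 0.03, 0.001, 0.005, 0], [1, 0.055, 0.001, 0.005, 0], [1, 0.077, 0.001, 0.005, 0], [1, 0.092, 0.001, 0.005, 0], [1, 0.1, 0.001, 0.005, 0], [1, 0.104, 0.001, 0.005, 0], [1, 0.106, 0.001, 0.005, 0], [1, 0.107, 0.001, 0.005, 0], [1, 0.107, 0.001, 0.005, 0]]]'

```text
t: 18.5
tool_pos: [550.6, -275.0, 87.7]
ee_rot: [0.817, 1.57, -0.397]
ft_force: [0.6, -0.9, -1.8]
grip_width: 38.8
```

```bash
python3 - <<'E'
from h import *
s=observe();print(s['tool_pos'],s['grip_width'],s['ft_force'],ang(rm(s['ee_rot'])))
im=snapshot('wrist');save(im,'w11.png')
E
```

```text
[ 550.63022091 -274.9509759    87.72686797] 38.75392988129458 [ 0.63097799 -0.87980381 -1.75405637] -69.50214759880782
```

View pics/w11.png

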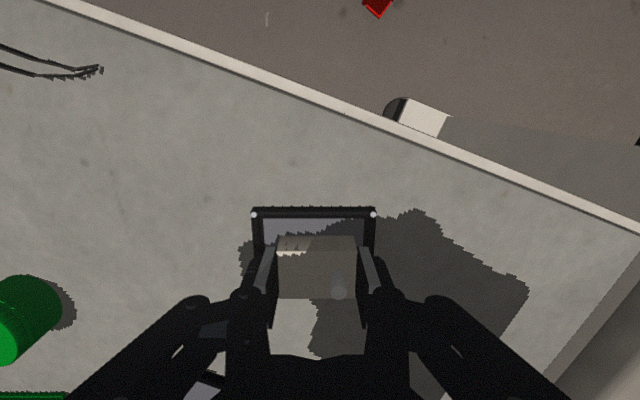

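```bash
python3 - <<'E'
from h import *
s=observe();C=cam('wrist',s);R=rm(s['ee_rot'])
for px,z in (([[252,208],[376,208]],8),([[278,236],[357,236]],31)):
    print(((back(C,px,z)-s['tool_pos'])@R).round(1))
E
```

```text
[[ 79.7  28.  -34.2]
 [ 79.7  28.1  31.5]]
[[ 56.7  22.9 -17.8]
 [ 56.7  22.9  18.7]]
```

>>> move_arm --motion '[[[1, 0.001, 0, -0.001, 0], [1, 0.002, 0, -0.001, 0], [1, 0.003, 0, -0.001, 0], [1, 0.004, 0, -0.001, 0], [1, 0.004, 0, -0.001, 0]]]'

```text
t: 19.18
tool_pos: [550.1, -273.9, 83.2]
ee_rot: [-2.455, 1.571, 2.615]
ft_force: [0.1, -0.5, -1.1]
grip_width: 39.3
```

>>> move_arm --motion '[[[1, 0.001, 0, 0, 0], [1, 0.0015, 0, 0, 0], [1, 0.0015, 0, 0, 0]]]'

```text
t: 19.55
tool_pos: [550.1, -273.9, 82.0]
ee_rot: [2.587, 1.571, 1.374]
ft_force: [-1.1, 0.3, -0.7]
grip_width: 38.8
```

>>> move_arm --motion '[[[1, 0.0005, 0, 0, 0], [1, 0.001, 0, 0, 0], [1, 0.001, 0, 0, 0]]]'

```text
t: 19.92
tool_pos: [550.1, -274.0, 81.9]
ee_rot: [0.428, 1.57, -0.785]
ft_force: [-3.8, 1.5, 10.6]
grip_width: 39.0
```

Contact. Release and rise.

>>> move_arm --motion '[[[0.4, 0, 0, 0, 0], [0.2, 0, 0, 0, 0], [0, 0, 0, 0, 0], [0, 0, 0, 0, 0], [0, 0, 0, 0, 0], [0, -0.02, 0, 0, 0], [0, -0.05, 0, 0, 0], [0, -0.1, 0, 0, 0], [0, -0.14, 0, 0, 0], [0, -0.14, 0, 0, 0]]]'

```text
t: 21.18
tool_pos: [551.5, -274.5, 224.3]
ee_rot: [0.805, 1.565, -0.408]
ft_force: [-0.1, 0.3, -0.3]
grip_width: 85.7
```

```bash
python3 - <<'E'
from h import *
s=observe();print(s['tool_pos'],s['grip_width'],s['ft_force'],ang(rm(s['ee_rot'])))
im=snapshot('wrist');save(im,'w12.png')
R=rm(s['ee_rot']);go(R,s['tool_pos'],[(443,-20.5,200)])
E
```

```text
[ 551.48783059 -274.52880376  224.30421729] 85.67867949119706 [-0.11687864  0.25858174 -0.27126002] -69.51272237187364
[ 0.0231 -0.0128 -0.276 ]
```

View pics/w12.png

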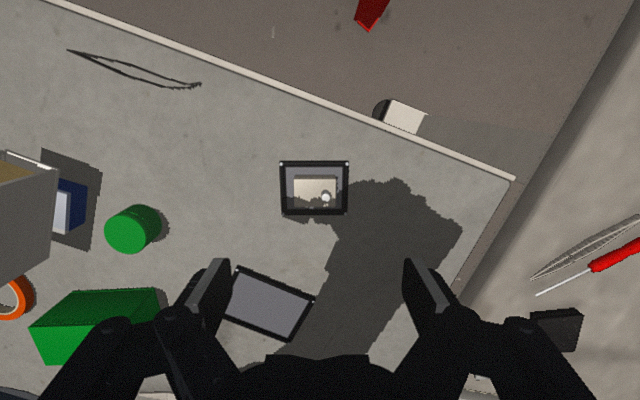

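>>> move_arm --motion '[[[0, 0, -0.002, -0.035, 0.04], [0, 0, -0.004, -0.08, 0.12], [0, 0, -0.006, -0.125, 0.2], [0, 0, -0.008, -0.17, 0.29], [0, 0, -0.01, -0.215, 0.375], [0, 0.005, -0.012, -0.255, 0.375], [0, 0.015, -0.013, -0.276, 0.375], [0, 0.023, -0.013, -0.276, 0.375], [0, 0.023, -0.013, -0.276, 0.375], [0, 0.023, -0.013, -0.276, 0.375]]]'

```text
t: 22.48
tool_pos: [441.6, -21.0, 197.7]
ee_rot: [-0.76, 1.57, -2.35]
ft_force: [0.2, 0.0, 0.5]
grip_width: 85.3
```

```bash
python3 - <<'E'
from h import *
s=observe();print(s['tool_pos'],s['grip_width'],s['ft_force'],ang(rm(s['ee_rot'])))
im=snapshot('wrist');save(im,'w13.png')
E
```

```text
[441.59593652 -20.96503121 197.72585998] 85.26865976160883 [0.17950974 0.02044733 0.46148424] -91.07744509395393
```

View pics/w13.png

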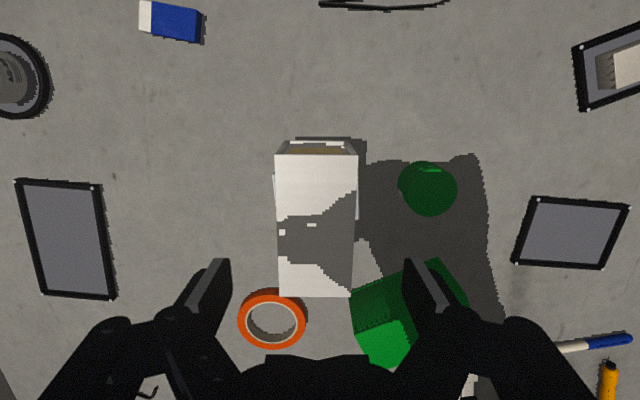

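```bash
python3 - <<'E'
from h import *
s=observe();C=cam('wrist',s);R=rm(s['ee_rot'])
P=back(C,[[274.5,154],[357,154],[350,296],[279,296]],92);print(P.round(1),P.mean(0).round(1))
print(((P-s['tool_pos'])@R).round(1),((P.mean(0)-s['tool_pos'])@R).round(1))
E
```

```text
[[494.    3.   92. ]
 [493.1 -45.3  92. ]
 [394.  -43.   92. ]
 [394.9   6.3  92. ]] [444.  -19.8  92. ]
[[105.9  51.9 -24.9]
 [105.9  52.   23.5]
 [105.9 -47.2  23. ]
 [105.9 -47.2 -26.3]] [105.9   2.4  -1.2]
```

>>> move_arm --motion '[[[0, 0.015, 0.002, -0.001, 0], [0, 0.035, 0.002, -0.001, 0], [0, 0.055, 0.002, -0.001, 0], [0, 0.07, 0.002, -0.001, 0], [0, 0.077, 0.002, -0.001, 0], [0, 0.077, 0.002, -0.001, 0], [0.25, 0.077, 0.002, -0.001, 0], [0.4, 0.077, 0.002, -0.001, 0], [1, 0.077, 0.002, -0.001, 0], [1, 0.077, 0.002, -0.001, 0], [1, 0.077, 0.002, -0.001, 0], [1, 0.077, 0.002, -0.001, 0], [1, 0.077, 0.002, -0.001, 0]]]' --squeeze 45

```text
t: 24.15
tool_pos: [443.6, -19.1, 121.5]
ee_rot: [1.54, 1.57, -0.048]
ft_force: [-0.9, -0.8, 6.0]
grip_width: 49.7
```

>>> move_arm --motion '[[[1, -0.002, 0, 0, 0], [1, -0.008, 0, 0, 0], [1, -0.02, 0, 0, 0], [1, -0.04, 0, 0, 0], [1, -0.06, 0, 0, 0], [1, -0.06, 0, 0, 0]]]'

```text
t: 24.9
tool_pos: [444.0, -19.0, 182.5]
ee_rot: [1.632, 1.568, 0.044]
ft_force: [0.0, -0.0, -3.7]
grip_width: 49.6
```

```bash
python3 - <<'E'
from h import *
s=observe();print(s['tool_pos'],s['grip_width'],s['ft_force'],ang(rm(s['ee_rot'])))
im=snapshot('wrist');save(im,'w14.png');C=cam('wrist',s)
for r in silhouettes('wrist','nest_long')[:2]: print(r['p'],r['region'].sum(),rect(C,r['region'],8))
save(snapshot('scene'),'s14.png',(250,100,430,240),4)
go(rm(s['ee_rot']),s['tool_pos'],[(393,228,182)])
E
```

```text
[443.99003197 -19.03743766 182.45740946] 49.62690835839106 [ 0.01760179 -0.0395974  -3.65829959] -90.9947254537996
0.57 10244 (array([395.3, 224.9]), array([ 84.2, 130.5]), 83.9)
[ 0.0003 -0.0553 -0.2461]
```

View pics/w14.png

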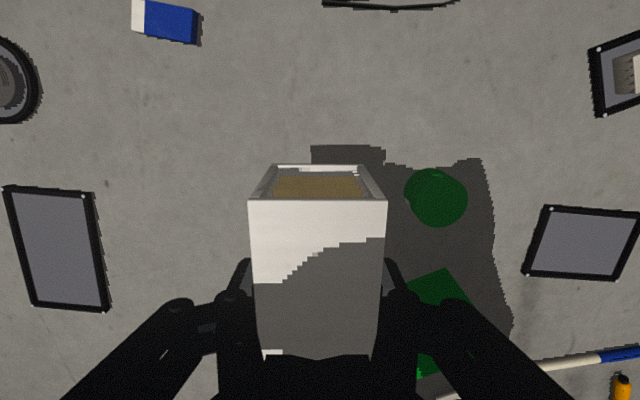

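View pics/s14.png

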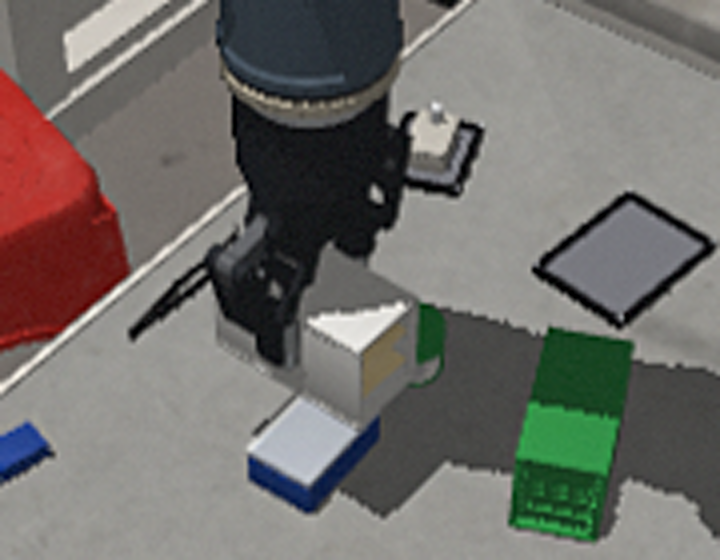

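>>> move_arm --motion '[[[1, 0, -0.006, -0.025, 0.02], [1, 0, -0.014, -0.06, 0.04], [1, 0, -0.022, -0.1, 0.06], [1, 0, -0.032, -0.14, 0.08], [1, 0, -0.042, -0.18, 0.09], [1, 0, -0.05, -0.215, 0.09], [1, 0, -0.054, -0.237, 0.09], [1, 0, -0.055, -0.247, 0.09], [1, 0, -0.055, -0.247, 0.09], [1, 0, -0.055, -0.247, 0.09]]]'

```text
t: 26.3
tool_pos: [392.7, 227.7, 180.7]
ee_rot: [-0.369, 1.57, -2.049]
ft_force: [-0.1, 0.2, -2.3]
grip_width: 49.4
```

```bash
python3 - <<'E'
from h import *
s=observe();print(s['tool_pos'],s['grip_width'],s['ft_force'],ang(rm(s['ee_rot'])))
im=snapshot('wrist');save(im,'w15.png');C=cam('wrist',s)
save(snapshot('scene'),'s15.png',(150,160,400,360),3)
save(snapshot('top'),'t15.png',(160,130,360,290),4)
E
```

```text
[392.70567777 227.66270913 180.67793867] 49.435497206589844 [-0.10432292  0.24767817 -2.25215203] -96.22457385052894
```

View pics/w15.png

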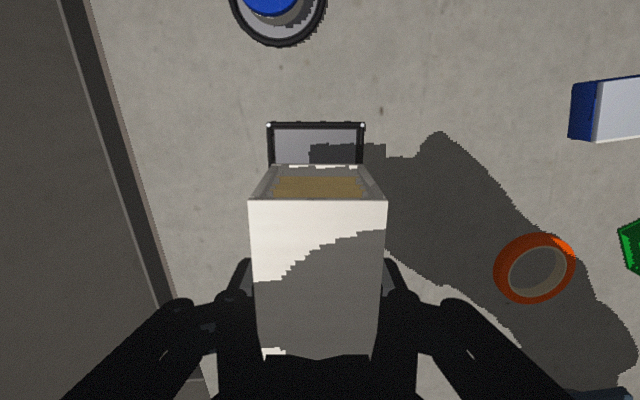

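View pics/s15.png

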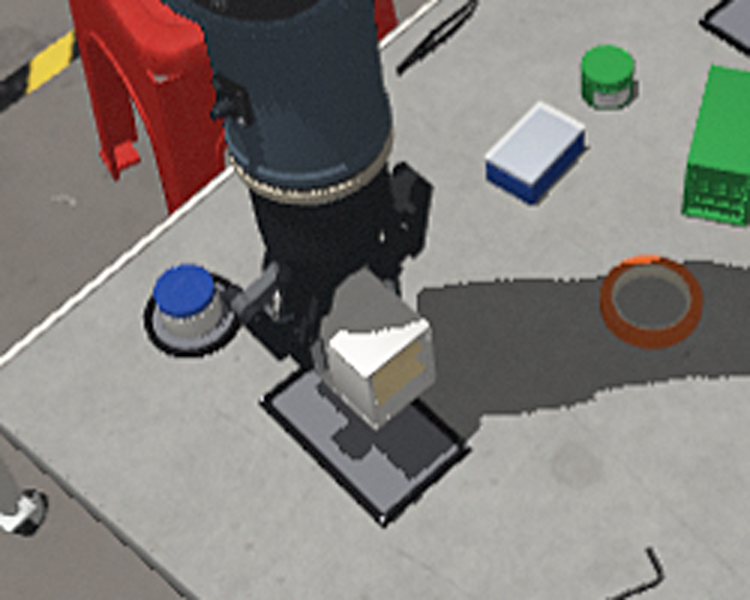

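```bash
python3 - <<'E'
from h import *
s=observe();C=cam('wrist',s);R=rm(s['ee_rot'])
for px,z in (([[266.5,121.5],[366,121.5],[268,164],[363.5,164]],8),([[273,164],[362,164]],89.2),([[248,199],[388,199]],151.2)):
    print(((back(C,px,z)-s['tool_pos'])@R).round(1))
E
```

```text
[[172.9  65.3 -39.6]
 [172.9  65.3  38.4]
 [172.9  31.4 -40.1]
 [172.9  31.4  38.1]]
[[ 91.7  49.1 -24. ]
 [ 91.7  49.1  24.5]]
[[ 29.7  50.2 -24.1]
 [ 29.7  50.2  24.7]]
```

>>> move_arm --motion '[[[1, 0.01, 0.0015, -0.001, 0], [1, 0.025, 0.0015, -0.001, 0], [1, 0.045, 0.0015, -0.001, 0], [1, 0.06, 0.0015, -0.001, 0], [1, 0.072, 0.0015, -0.001, 0], [1, 0.077, 0.0015, -0.001, 0], [1, 0.08, 0.0015, -0.001, 0], [1, 0.081, 0.0015, -0.001, 0], [1, 0.081, 0.0015, -0.001, 0]]]'

```text
t: 27.58
tool_pos: [394.3, 229.8, 100.2]
ee_rot: [2.306, 1.57, 0.628]
ft_force: [0.0, 0.8, -3.3]
grip_width: 49.4
```

```bash
python3 - <<'E'
from h import *
s=observe();print(s['tool_pos'],s['grip_width'],s['ft_force'],ang(rm(s['ee_rot'])))
im=snapshot('wrist');save(im,'w16.png')
E
```

```text
[394.31865346 229.82119319 100.17960705] 49.423236204634094 [ 0.02987951  0.80101652 -3.27584436] -96.14169686146784
```

View pics/w16.png

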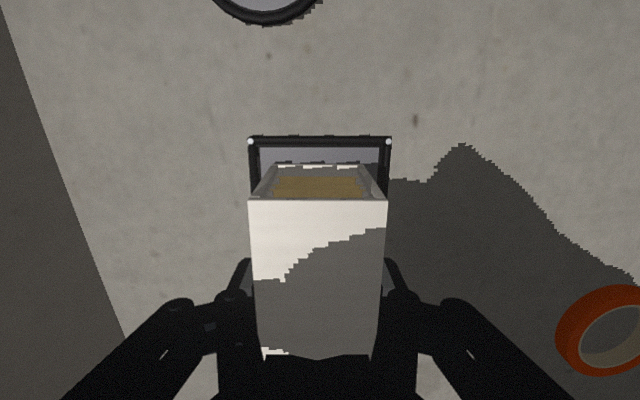

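Centred in the nest. Final lowering.

>>> move_arm --motion '[[[1, 0.001, 0, 0, 0], [1, 0.002, 0, 0, 0], [1, 0.003, 0, 0, 0], [1, 0.003, 0, 0, 0], [1, 0.003, 0, 0, 0]]]'

```text
t: 28.25
tool_pos: [394.2, 229.7, 96.9]
ee_rot: [-0.882, 1.571, -2.56]
ft_force: [0.4, -0.9, -2.5]
grip_width: 49.8
```

>>> move_arm --motion '[[[1, 0.0005, 0, 0, 0], [1, 0.001, 0, 0, 0], [1, 0.0013, 0, 0, 0], [1, 0.0013, 0, 0, 0]]]'

```text
t: 28.75
tool_pos: [394.2, 229.7, 95.6]
ee_rot: [-1.53, 1.571, 3.075]
ft_force: [0.2, -0.5, -2.6]
grip_width: 49.8
```

>>> move_arm --motion '[[[1, 0.0005, 0, 0, 0], [1, 0.001, 0, 0, 0], [1, 0.001, 0, 0, 0]]]'

```text
t: 29.12
tool_pos: [394.1, 229.7, 95.5]
ee_rot: [2.232, 1.57, 0.554]
ft_force: [-3.4, -2.3, 16.3]
grip_width: 49.5
```

>>> move_arm --motion '[[[1, -0.0005, 0, 0, 0], [0.35, -0.0005, 0, 0, 0], [0.2, -0.0005, 0, 0, 0], [0, -0.0005, 0, 0, 0], [0, -0.0005, 0, 0, 0], [0, -0.0005, 0, 0, 0], [0, -0.02, 0, 0, 0], [0, -0.05, 0, 0, 0], [0, -0.1, 0, 0, 0], [0, -0.13, 0, 0, 0], [0, -0.13, 0, 0, 0]]]'

```text
t: 30.5
tool_pos: [395.0, 230.2, 226.6]
ee_rot: [2.294, 1.566, 0.615]
ft_force: [-0.0, 1.5, -0.3]
grip_width: 85.4
```

```bash
python3 - <<'E'
from h import *
s=observe();print(s['tool_pos'],s['grip_width'],s['ft_force'],ang(rm(s['ee_rot'])))
im=snapshot('wrist');save(im,'w17.png')
R=rm(s['ee_rot']);go(R,s['tool_pos'],[(450,-20.5,200)])
E
```

```text
[394.96701536 230.20376644 226.60662191] 85.38825490240133 [-0.01069313  1.45813904 -0.25976344] -96.15219836370187
[0.0262 0.0815 0.2434]
```

View pics/w17.png

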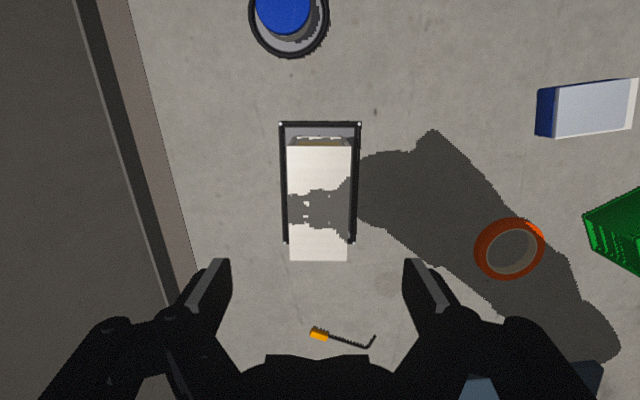

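>>> move_arm --motion '[[[0, 0, 0.01, 0.03, -0.15], [0, 0, 0.022, 0.07, -0.32], [0, 0, 0.034, 0.11, -0.5], [0, 0, 0.046, 0.15, -0.68], [0, 0, 0.056, 0.185, -0.86], [0, 0, 0.066, 0.215, -1.04], [0, 0, 0.073, 0.235, -1.22], [0, 0, 0.076, 0.244, -1.4], [0, 0, 0.076, 0.244, -1.56], [0, 0, 0.076, 0.244, -1.676], [0, 0, 0.076, 0.244, -1.676], [0, 0, 0.076, 0.244, -1.676]]]'

```text
t: 32.05
tool_pos: [443.3, -21.0, 224.0]
ee_rot: [2.859, 1.569, 2.854]
ft_force: [-0.2, -0.7, 0.4]
grip_width: 84.9
```

```bash
python3 - <<'E'
from h import *
s=observe();print(s['tool_pos'],s['grip_width'],s['ft_force'],ang(rm(s['ee_rot'])),s['joints'].round(2))
im=snapshot('wrist');save(im,'w18.png');C=cam('wrist',s)
for r in silhouettes('wrist','clip_case')[:2]: print(r['p'],r['region'].sum(),rect(C,r['region'],30))
E
```

```text
[443.30553466 -20.98882201 223.95980256] 84.88296813390913 [-0.16108581 -0.71929698  0.44081969] -0.26034164864809595 [ 0.27  0.37 -0.44  2.12  0.23  0.71 -0.33]
0.67 3731 (array([445.2, -16.8]), array([44.2, 74.9]), 2.3)
```

View pics/w18.png

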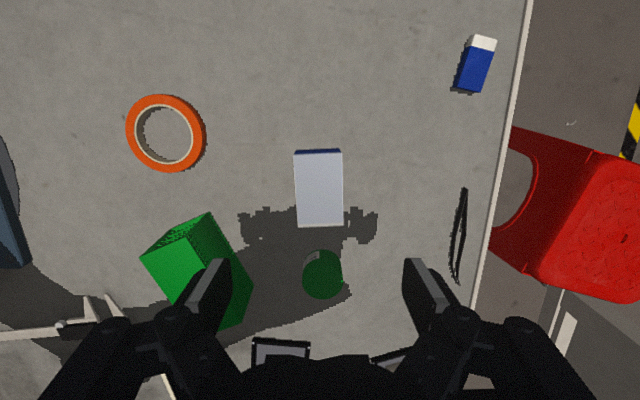

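```bash
python3 - <<'E'
from h import *
s=observe();C=cam('wrist',s);R=rm(s['ee_rot'])
P=back(C,[[293.5,154],[342,153.5],[344.5,227],[297,227.5]],30);print(P.round(1),P.mean(0).round(1))
print(((P.mean(0)-s['tool_pos'])@R).round(1))
E
```

```text
[[423.6  14.6  30. ]
 [466.3  14.9  30. ]
 [470.4 -55.8  30. ]
 [424.9 -56.2  30. ]] [446.3 -20.6  30. ]
[194.3   0.3   3. ]
```

>>> move_arm --motion '[[[0, 0.02, 0, 0.003, -0.04], [0, 0.05, 0, 0.003, -0.04], [0, 0.085, 0, 0.003, -0.04], [0, 0.11, 0, 0.003, -0.04], [0, 0.13, 0, 0.003, -0.04], [0, 0.142, 0, 0.003, -0.04], [0, 0.147, 0, 0.003, -0.04], [0, 0.147, 0, 0.003, -0.04], [0, 0.147, 0, 0.003, -0.04]]]'

```text
t: 33.28
tool_pos: [446.9, -21.0, 78.1]
ee_rot: [-0.052, 1.57, -0.014]
ft_force: [-0.0, -0.9, 0.2]
grip_width: 85.6
```

```bash
python3 - <<'E'
from h import *
s=observe();print(s['tool_pos'],s['grip_width'],s['ft_force'],ang(rm(s['ee_rot'])),s['joints'].round(2))
im=snapshot('wrist');save(im,'w19.png')
E
```

```text
[446.8943697  -21.03953077  78.14611456] 85.60394875613822 [-0.0360211  -0.94013131  0.1869811 ] 2.1644736575442742 [ 0.11  0.62 -0.24  2.25  0.47  0.31 -0.5 ]
```

View pics/w19.png

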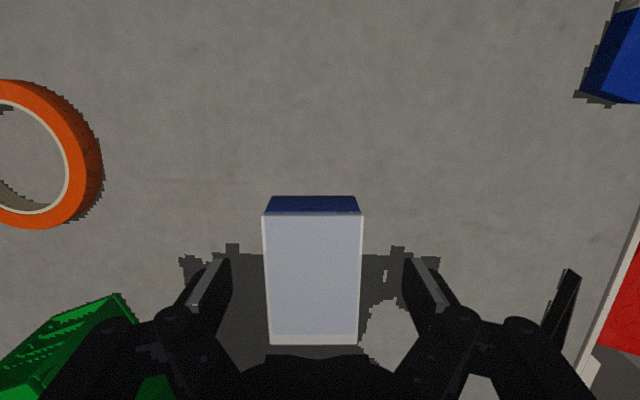

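>>> move_arm --motion '[[[0.2, 0.001, 0, -0.001, 0], [0.4, 0.001, 0, -0.001, 0], [1, 0.001, 0, -0.001, 0], [1, 0.001, 0, -0.001, 0], [1, 0.001, 0, -0.001, 0], [1, 0.001, 0, -0.001, 0], [1, 0.001, 0, -0.001, 0]]]' --squeeze 30

```text
t: 34.2
tool_pos: [445.6, -21.1, 76.8]
ee_rot: [-0.936, 1.571, -0.898]
ft_force: [-0.6, -0.5, 6.3]
grip_width: 43.7
```

>>> move_arm --motion '[[[1, -0.002, 0, 0, 0], [1, -0.01, 0, 0, 0], [1, -0.03, 0, 0, 0], [1, -0.06, 0, 0, 0], [1, -0.09, 0, 0, 0], [1, -0.11, 0, 0, 0], [1, -0.11, 0, 0, 0], [1, -0.11, 0, 0, 0]]]'

```text
t: 35.2
tool_pos: [445.3, -21.2, 186.3]
ee_rot: [-3.016, 1.57, -2.978]
ft_force: [0.4, -0.1, -0.7]
grip_width: 44.0
```

```bash
python3 - <<'E'
from h import *
s=observe();print(s['tool_pos'],s['grip_width'],s['ft_force'],ang(rm(s['ee_rot'])),s['joints'].round(2))
im=snapshot('wrist');save(im,'w20.png')
save(snapshot('scene'),'s20.png',(250,80,450,240),4)
R=rm(s['ee_rot']);go(R,s['tool_pos'],[(395,-268,s['tool_pos'][2]),(470,-140,s['tool_pos'][2])])
E
```

```text
[445.31194639 -21.18951493 186.31846083] 44.037420083843436 [ 0.38146591 -0.07664403 -0.6538229 ] 2.1678094516311366 [ 0.26  0.43 -0.43  2.16  0.31  0.61 -0.36]
[ 0.     -0.2447 -0.0596]
[-0.     -0.1197  0.0202]
```

View pics/w20.png

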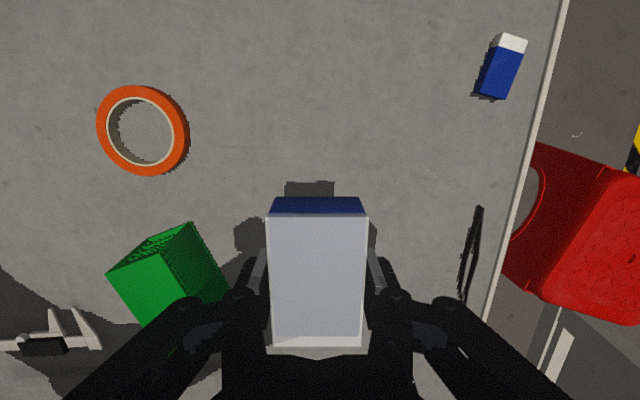

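View pics/s20.png

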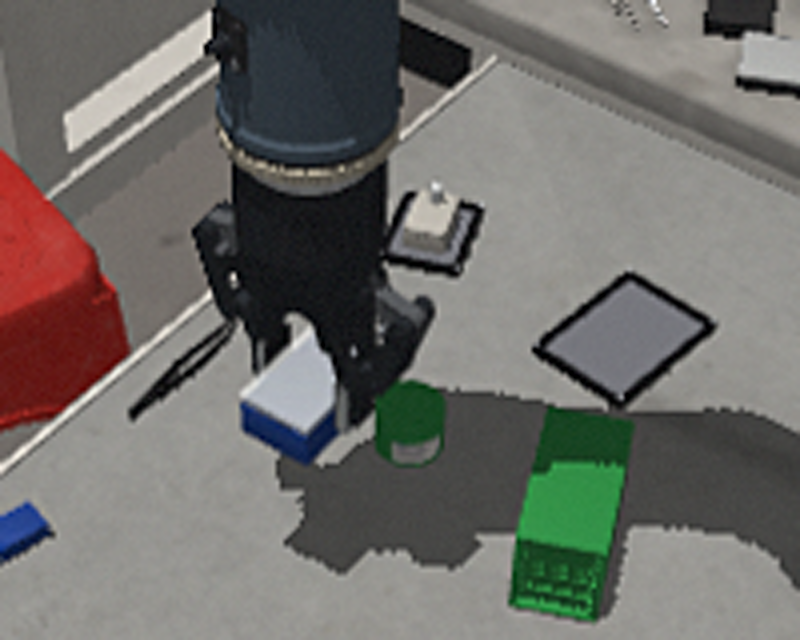

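>>> move_arm --motion '[[[1, 0, -0.025, -0.006, 0.02], [1, 0, -0.06, -0.015, 0.05], [1, 0, -0.1, -0.025, 0.08], [1, 0, -0.14, -0.034, 0.11], [1, 0, -0.18, -0.044, 0.144], [1, 0, -0.215, -0.053, 0.144], [1, 0, -0.236, -0.058, 0.144], [1, 0, -0.245, -0.06, 0.144], [1, 0, -0.245, -0.06, 0.144], [1, 0, -0.245, -0.06, 0.144]]]'

```text
t: 36.55
tool_pos: [395.3, -267.0, 186.5]
ee_rot: [1.866, 1.57, 1.762]
ft_force: [0.3, 0.2, -0.5]
grip_width: 43.9
```

```bash
python3 - <<'E'
from h import *
s=observe();print(s['tool_pos'],s['grip_width'],s['ft_force'],ang(rm(s['ee_rot'])),s['joints'].round(2))
im=snapshot('wrist');save(im,'w21.png')
save(snapshot('scene'),'s21.png',(300,80,500,240),4)
E
```

```text
[ 395.32873384 -266.99874807  186.45701191] 43.92781296844426 [ 0.32908274  0.17029709 -0.53239253] -5.978683984400765 [ 0.78  0.46 -0.39  2.08  0.29  0.65  0.09]
```

View pics/w21.png

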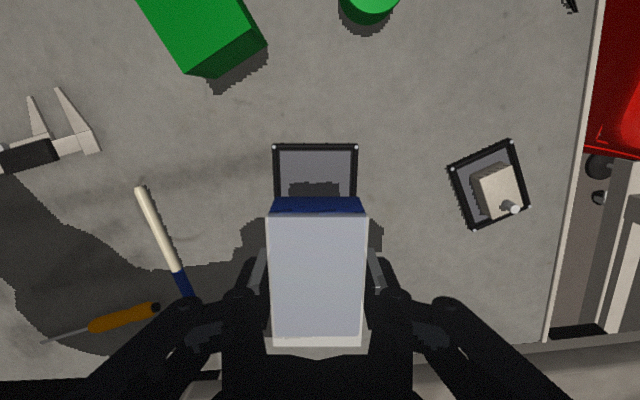

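View pics/s21.png

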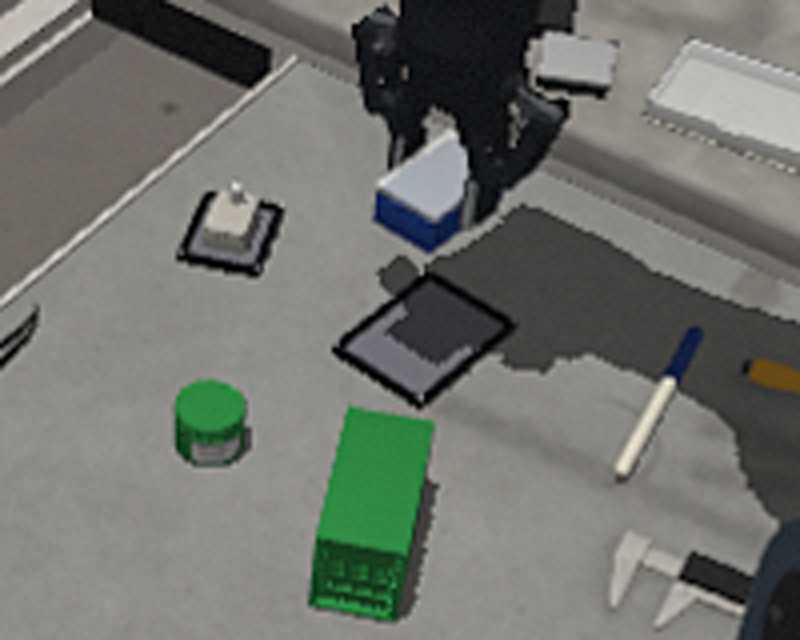

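```bash
python3 - <<'E'
from h import *
s=observe();C=cam('wrist',s);R=rm(s['ee_rot'])
for px,z in (([[272,143],[358.5,143],[274.5,195],[357,195]],8),([[273,197],[362,197]],110),([[266,216],[368,216],[272,346],[363,346]],140)):
    print(((back(C,px,z)-s['tool_pos'])@R).round(1))
E
```

```text
[[178.6  47.4 -36.1]
 [178.6  47.5  34.8]
 [178.6   2.5 -36.1]
 [178.6   2.6  35.5]]
[[ 76.6  34.9 -21.8]
 [ 76.6  34.9  23.7]]
[[ 46.6  36.6 -20.5]
 [ 46.6  36.6  21.9]
 [ 46.6 -32.6 -21.5]
 [ 46.6 -32.6  23.4]]
```

>>> move_arm --motion '[[[1, 0.015, -0.0025, -0.0015, 0], [1, 0.035, -0.0025, -0.0015, 0], [1, 0.06, -0.0025, -0.0015, 0], [1, 0.08, -0.0025, -0.0015, 0], [1, 0.092, -0.0025, -0.0015, 0], [1, 0.097, -0.0025, -0.0015, 0], [1, 0.1, -0.0025, -0.0015, 0], [1, 0.101, -0.0025, -0.0015, 0], [1, 0.101, -0.0025, -0.0015, 0]]]'

```text
t: 37.78
tool_pos: [393.4, -270.6, 85.9]
ee_rot: [-0.444, 1.57, -0.55]
ft_force: [0.9, 0.4, -0.8]
grip_width: 43.7
```

```bash
python3 - <<'E'
from h import *
s=observe();print(s['tool_pos'],s['grip_width'],s['ft_force'],ang(rm(s['ee_rot'])))
im=snapshot('wrist');save(im,'w22.png')
E
```

```text
[ 393.35756022 -270.61886152   85.92765866] 43.67834612178418 [ 0.93266523  0.36525356 -0.76714748] -6.082441699058718
```

View pics/w22.png

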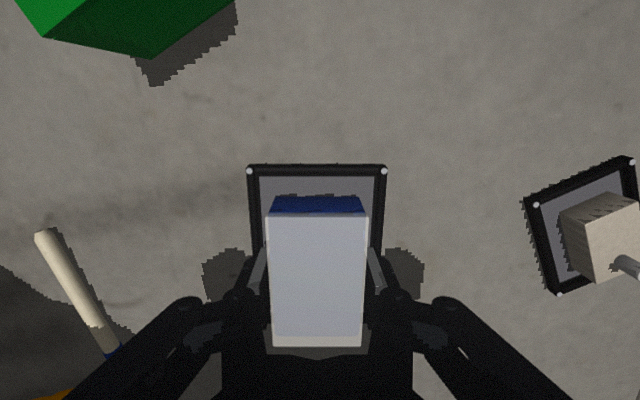

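Well centred. Lower to contact.

>>> move_arm --motion '[[[1, 0.001, 0, 0, 0], [1, 0.002, 0, 0, 0], [1, 0.003, 0, 0, 0], [1, 0.004, 0, 0, 0], [1, 0.004, 0, 0, 0]]]'

```text
t: 38.45
tool_pos: [393.2, -270.4, 81.5]
ee_rot: [2.553, 1.571, 2.447]
ft_force: [0.3, -0.1, -1.0]
grip_width: 44.0
```

>>> move_arm --motion '[[[1, 0.0005, 0, 0, 0], [1, 0.001, 0, 0, 0], [1, 0.001, 0, 0, 0]]]'

```text
t: 38.83
tool_pos: [393.2, -270.5, 80.8]
ee_rot: [-1.06, 1.571, -1.166]
ft_force: [0.5, 0.8, 5.1]
grip_width: 43.9
```

Contact at the expected height. Release, rise and check.

>>> move_arm --motion '[[[0.4, 0, 0, 0, 0], [0.2, 0, 0, 0, 0], [0, 0, 0, 0, 0], [0, 0, 0, 0, 0], [0, 0, 0, 0, 0], [0, -0.02, 0, 0, 0], [0, -0.05, 0, 0, 0], [0, -0.1, 0, 0, 0], [0, -0.15, 0, 0, 0], [0, -0.2, 0, 0, 0], [0, -0.22, 0, 0, 0], [0, -0.22, 0, 0, 0]]]'

```text
t: 40.33
tool_pos: [393.6, -270.8, 302.0]
ee_rot: [-0.592, 1.568, -0.698]
ft_force: [0.1, -0.2, 0.2]
grip_width: 85.2
```

```bash
python3 - <<'E'
from h import *
s=observe();print(s['t'],s['tool_pos'],s['grip_width'],s['ft_force'],ang(rm(s['ee_rot'])))
save(snapshot('wrist'),'w23.png')
save(snapshot('scene'),'s23.png',(180,110,440,310),3)
save(snapshot('top'),'t23.png',(180,130,460,290),2.8)
E
```

```text
40.325 [ 393.57211224 -270.7596838   301.9696087 ] 85.24553630476427 [ 0.12217047 -0.19118978  0.16760939] -6.09700459404225
```

View pics/w23.png

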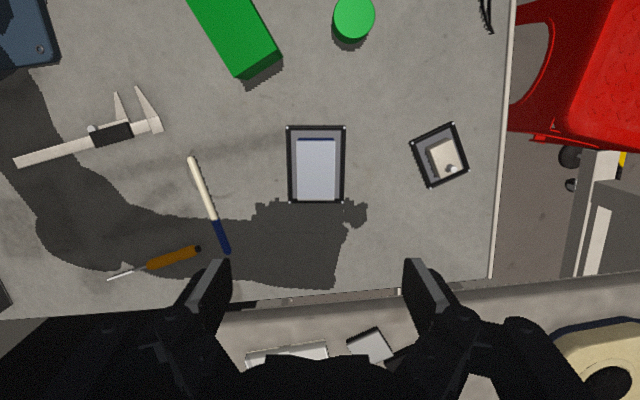

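View pics/s23.png

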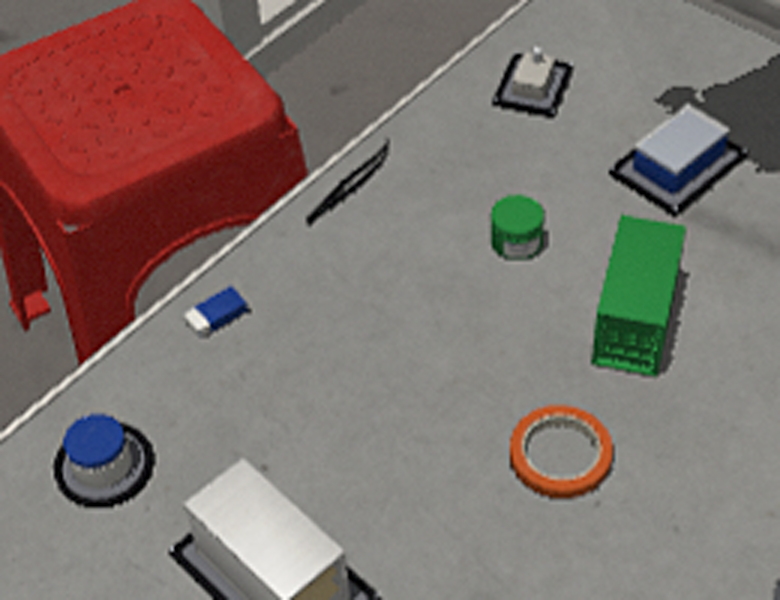

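View pics/t23.png

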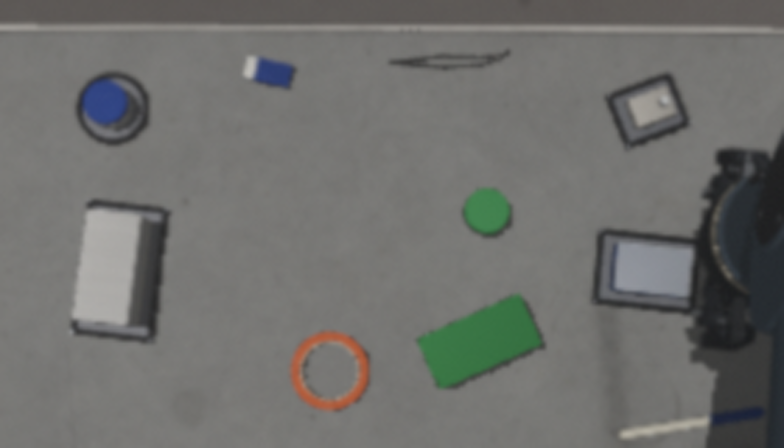

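```bash
python3 -c "
from rig import *
print(sign_off())"
```

```text
the job is handed in; nothing more can be done
None
```

The job is done and handed in at about 40 s of the 109 s allowed. I took the pile apart from the top, one thing at a time: pot into the round nest, block into the small, magazine into the long, and clip case into the medium.

- **Placing:** I lowered each thing until the wrist felt the nest floor (about 5 to 16 N), then opened the fingers and drew straight up. No wrist force I read after a move was above 16 N.
- **Last pictures:** The wrist, scene and top views show all four things upright inside their rims. The cleaning block, tweezers and green look-alikes show no change from the first pictures, and the gripper is empty about 300 mm up.
- **Checks that disagreed:** The camera estimates of the nest centres differed by up to about 5 mm, so I corrected each one with a close wrist view before lowering. In that view the block detector found nothing, and I located the block from its visible corners instead. No check failed.

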